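Find the rocking canister lid and press it home

TASK

One of the four wooden canister lids is not seated: it looks like the others, but it rocks when pressed lightly near its edge. Press the lids gently near the edge until you find the one that rocks, then press that one at its middle until it is fully home and level, and finish while still holding it down with the fingertips. Only press: do not pinch or lift any lid, and leave everything else where it stands.

Things in the scene. Friction and masses are not known exactly. Their poses are not given: they have to be found in the camera images.
- lid_a: One of four identical lids: round, wooden, 84 mm diameter, 22 mm deep, flat top with a flush brass dot (16 mm) in its middle, on a white, heavy, immovable canister 78 mm in diameter. Origin: centre of the flat top; z up. Any of the four may be the loose one (for its behaviour see lid_b and lid_d).
- lid_b: Same lid as lid_a. Of all four: lid tops start 82 to 88 mm above the worktop, canisters differing in height, so height does not tell which is loose. Seated lids are rigid when pressed. The loose one perches level; pressed with 2 to 4 N some 25 to 30 mm off its middle, on any side, it tips about 0.22 rad (that spot sinks 5 to 6 mm) until it meets the rim; let go, it springs level.
- lid_c: Same lid as lid_a, on the same kind of canister; origin at the centre of its flat top, z up (for the behaviour of the loose one see lid_b and lid_d).
- lid_d: Same lid as lid_a. Of all four: whichever lid is loose, pressed at its middle with more than about 9 N it slides straight down 8 mm, meets the rim, no longer rocks, and stays down. Pressing its middle with less does not move it. A lid must never be raised.
- salt_shaker: White salt shaker, 18 mm diameter, 40 mm tall, standing loose among the canisters; origin under its centre. Leave alone.
- pepper_shaker: White pepper shaker with a yellow-brown head, 18 mm diameter, 40 mm tall, standing loose among the canisters; origin under its centre. Leave alone.
- candle: Tea light, 38 mm diameter, 15 mm tall, loose in front of the canisters; origin under its centre. Leave alone.
- lemon: Yellow lemon, 78x55x56 mm, loose behind the canisters; origin under its centre. Leave alone.
- garlic_1: Garlic bulb, 60 mm, loose behind the canisters; origin under its centre. Leave alone.
- garlic_2: Garlic bulb, 60 mm, loose at the front left; origin under its centre. Leave alone.
- teaspoon: Steel teaspoon, 132x26x9 mm, loose at the front edge, its length roughly across (along y); origin under its centre. Leave alone.

How it is judged:
On the way, in this order (a step that is already met when the one before it is completed fails the run):
1. the loose lid is found: pressed near its edge, it tips by more than 0.06 rad (((angle between lid_a's own z axis and vertical above 0.06 rad and contact force between the fingers and lid_a above 0.2 N) or (angle between lid_b's own z axis and vertical above 0.06 rad and contact force between the fingers and lid_b above 0.2 N) or (angle between lid_c's own z axis and vertical above 0.06 rad and contact force between the fingers and lid_c above 0.2 N) or (angle between lid_d's own z axis and vertical above 0.06 rad and contact force between the fingers and lid_d above 0.2 N))), for 0.1 s.
2. that lid is level again, pressed down by more than 6.5 mm (((distance of lid_a from where it was at the start of the episode above 0.0065 m and height (world z) of lid_a below 0.082 m and angle between lid_a's own z axis and vertical below 0.04 rad) or (distance of lid_b from where it was at the start of the episode above 0.0065 m and height (world z) of lid_b below 0.082 m and angle between lid_b's own z axis and vertical below 0.04 rad) or (distance of lid_c from where it was at the start of the episode above 0.0065 m and height (world z) of lid_c below 0.082 m and angle between lid_c's own z axis and vertical below 0.04 rad) or (distance of lid_d from where it was at the start of the episode above 0.0065 m and height (world z) of lid_d below 0.082 m and angle between lid_d's own z axis and vertical below 0.04 rad))), for 0.2 s.
At the end, for the whole second after the job is handed in: The lid that rocked is down by more than 6.5 mm of its 8 mm, level within 0.04 rad, its top less than 82 mm above the worktop, at rest, and the fingers still press on it with more than 1 N. No lid is raised, and the bystanders are within 20 mm of where they stood (((distance of lid_a from where it was at the start of the episode above 0.0065 m and height (world z) of lid_a below 0.082 m and angle between lid_a's own z axis and vertical below 0.04 rad and contact force between the fingers and lid_a above 1 N and linear speed of lid_a below 0.01 m/s) or (distance of lid_b from where it was at the start of the episode above 0.0065 m and height (world z) of lid_b below 0.082 m and angle between lid_b's own z axis and vertical below 0.04 rad and contact force between the fingers and lid_b above 1 N and linear speed of lid_b below 0.01 m/s) or (distance of lid_c from where it was at the start of the episode above 0.0065 m and height (world z) of lid_c below 0.082 m and angle between lid_c's own z axis and vertical below 0.04 rad and contact force between the fingers and lid_c above 1 N and linear speed of lid_c below 0.01 m/s) or (distance of lid_d from where it was at the start of the episode above 0.0065 m and height (world z) of lid_d below 0.082 m and angle between lid_d's own z axis and vertical below 0.04 rad and contact force between the fingers and lid_d above 1 N and linear speed of lid_d below 0.01 m/s)) and distance of each of lid_a, lid_b, lid_c, lid_d from where it was at the start of the episode below 0.011 m and distance of each of salt_shaker, pepper_shaker, candle, lemon, garlic_1, garlic_2, teaspoon from where it was at the start of the episode below 0.02 m); the arm keeps its last pose, push and grip.
It fails at once if a lid is lifted (more than 11 mm from where it was) (distance of any of lid_a, lid_b, lid_c, lid_d from where it was at the start of the episode above 0.011 m).
It fails at once if a lid is rammed (over 60 N) (contact force between the fingers and lid_a above 60 N or contact force between the fingers and lid_b above 60 N or contact force between the fingers and lid_c above 60 N or contact force between the fingers and lid_d above 60 N).
It fails at once if a bystander is moved by more than 20 mm or lifted (distance of any of salt_shaker, pepper_shaker, candle, lemon, garlic_1, garlic_2, teaspoon from where it was at the start of the episode above 0.02 m).
It also fails if it takes over 64 s, if anything falls off the work surface, if the arm or the gripper's body presses on something with over 40 N, if the wrist force passes 120 N, or if a joint passes its speed limit or range.

ROBOT

A 6-joint arm with a two-finger parallel gripper is mounted at the origin on a cart in front of the work surface, level with it; the furniture and walls round the work are solid. World frame = base frame: x ahead of the robot, y to its left, z up, the work surface at z = 0. Lengths are in m, angles in rad, forces in N, time in s.
With the tool pointing down it reaches from about 0.375 to 0.925 m from the base axis. Payload 5.7 kg.
Tool frame: the origin (TCP) lies midway between the tips of the shut fingers; the grasp point (between the pads) lies 19 mm behind it; z points along the fingers, y is the line along which they close (so a half turn about z gives the same grasp; the last joint's range is limited). The gripper opens to 88 mm and grips with 3 to 60 N. Pads are 20 mm wide; open, the fingers measure 115 mm over their backs; the gripper's body (75 mm by 178 mm) begins 61 mm behind the grasp point.
Start: joints at [1.167, 0.359, 1.51, -0, 1.272, -0.115], TCP at [0.171, 0.575, 0.223] pointing down, gripper open.
Joint ranges: [-2.97, 2.97], [-1.01, 2.36], [0.21, 2.38], [-0.96, 4.11], [0.2, 2.71], [-2.98, 2.98]. Speed limits (rad/s): [2.39, 2.39, 3.14, 3.14, 3.14, 3.14].

INTERFACE

Orientations are given as a unit quaternion [x, y, z, w].
In Python, from bench import move_ptp, servo_line, goto_joints, move_gripper, sleep, inverse_kinematics, capture, PlanningError, close_job, spot_in, silhouettes, current_clock, current_joint_pos, current_qvel, current_joint_torque, current_position, current_orientation, current_force, current_torque, current_finger_gap, current_grip_force gives the robot as it stands. Calls block until the motion is done:
- move_ptp(position, orientation): joint-space move of the TCP to a pose.
- servo_line(position, orientation=None, rate=0.15, contact_N=None): straight line of the TCP; orientation=None keeps the orientation; rate is the mean speed in m/s. With contact_N (N) it stops when the force on the tool has changed by that much, and returns True; else False.
- goto_joints(angles): joint-space move.
- move_gripper(opening): finger opening in m; the grip force is fixed at half the most; returns when the fingers have stopped.
- sleep(seconds).
- inverse_kinematics(position, orientation): joint angles nearest the present ones, or None.
- capture(name): name is "scene" or "top"; returns a dict with "image" (420x560x3 uint8, blue, green, red), "range_z" (420x560 float32, m along the optical axis (not along the pixel's ray), 0 where there is no reading), "intrinsics" (3x3 intrinsics, pixels), "R" (3x3) and "t" (3): a world point X has camera coordinates R X + t. Camera axes: x right, y down, z forward; pixel columns grow to the right and rows downward; lengths in m; the calibration is good to about 2 mm. A picture is of the moment at which its call begins.
A pose or a line that the arm cannot do raises PlanningError and nothing moves.
- close_job(): hands the job in; it is judged then, once.
Trained networks look in the newest picture that a camera, given by its name, has taken for a name from the list of things; names that differ only in an ending like _2 or _b are one class to them, and where a whole thing is asked for, a point or a joint stands for the part that bears it (a point fixed in the world has none). Each returns a list of dicts, best first, with "conf" (0 to 1); they miss things now and then, are a little off and sometimes report something else, mostly with a low value. They report only what shows in the picture. A call takes as long as a camera call.
- spot_in(camera, query): "xy" ([column, row] in pixels, amid what is visible of it).
- silhouettes(camera, query): "region" (420x560 bool, what is visible of it) and "xy" ([column, row] in pixels, amid what is visible of it).
Readings, each from a call of its own:
- current_clock(): time.
- current_joint_pos(): joint angles.
- current_qvel(): joint speeds.
- current_joint_torque(): joint torques, N m.
- current_position(): TCP position.
- current_orientation(): TCP orientation.
- current_force(): force on the tool from outside, world axes, zero at the start.
- current_torque(): the same for the moment, N m.
- current_finger_gap(): finger opening in m.
- current_grip_force(): force on a finger pad.
Only numpy, scipy, OpenCV 4.12 (cv2) and the standard library are available. Lean on these libraries where they do the work, as an engineer would, in place of code of your own. Each camera call takes 0.05 s, during which the arm holds its last target. There are 200 camera calls.

## Working session

There is one attempt and no reset: what is moved stays moved. The work goes in short steps, each a Python script; the robot and the scene stay as the last script left them, time stands still between calls to the robot, and variables do not carry over. Pictures are saved under pics/ and viewed, at most 10 in all, crops included, and the job is handed in when it is done.

```bash
mkdir -p pics
cat > h.py <<'E'
import numpy as np, cv2
from bench import *
def world(c,px,z=None):
    K,R,t=c["intrinsics"],c["R"],c["t"]
    d=np.linalg.inv(K)@np.array([px[0],px[1],1.0])
    o=-R.T@t; r=R.T@d
    if z is None:
        u,v=int(round(px[0])),int(round(px[1])); w=c["range_z"][v-1:v+2,u-1:u+2]; s=np.median(w[w>0])
    else: s=(z-o[2])/r[2]
    return o+s*r
E
python3 - <<'E'
from h import *
ims=[]
for n in("top","scene"):
    c=capture(n); cv2.imwrite(f"pics/{n}0.png",c["image"])
    for q in("lid_a","salt_shaker","pepper_shaker","candle","lemon","garlic_1","teaspoon"):
        for d in silhouettes(n,q):
            if d["conf"]<.3: continue
            m=d["region"]; v,u=np.nonzero(m)
            P=world(c,d["xy"])
            print(n,q,round(d["conf"],2),np.round(d["xy"]),P.round(3),m.sum())
print(current_clock(),current_position(),current_orientation(),current_force())
E
```

```text
top lid_a 0.97 [277. 196.] [0.528 0.071 0.087] 895
top lid_a 0.91 [404. 199.] [ 0.516 -0.254  0.084] 903
top lid_a 0.61 [206. 215.] [0.484 0.252 0.081] 863
top lid_a 0.61 [334. 222.] [ 0.46  -0.073  0.084] 871
top pepper_shaker 0.56 [277. 163.] [0.625 0.07  0.046] 259
top pepper_shaker 0.5 [334. 224.] [ 0.456 -0.073  0.084] 835
top candle 0.48 [257. 264.] [0.363 0.129 0.005] 190
top lemon 0.74 [335. 222.] [ 0.459 -0.076  0.084] 816
top lemon 0.72 [258. 263.] [0.364 0.126 0.005] 165
top lemon 0.56 [373. 163.] [ 0.619 -0.182  0.053] 421
top garlic_1 0.82 [175. 251.] [0.396 0.338 0.043] 395
top garlic_1 0.77 [278. 165.] [0.617 0.068 0.055] 333
top garlic_1 0.53 [312. 258.] [ 0.375 -0.018 -0.001] 247
top teaspoon 0.49 [316. 259.] [ 0.372 -0.029  0.007] 271
scene lid_a 0.89 [335. 200.] [ 0.451 -0.061  0.09 ] 641
scene lid_a 0.88 [367. 186.] [ 0.49  -0.218  0.084] 460
scene lid_a 0.68 [210. 236.] [0.453 0.267 0.084] 1002
scene salt_shaker 0.63 [360. 218.] [ 0.449 -0.153  0.021] 65
scene candle 0.81 [293. 266.] [0.371 0.124 0.008] 261
scene garlic_1 0.94 [181. 288.] [0.383 0.361 0.038] 738
scene garlic_1 0.65 [251. 214.] [0.602 0.08  0.034] 154
scene teaspoon 0.62 [342. 248.] [ 0.369 -0.013  0.01 ] 177
0.8 [0.17089106 0.57513927 0.22267412] [ 1.43911733e-01  9.89590528e-01 -3.53028675e-06 -1.79347580e-05] [1.05096865 0.9914844  0.34940801]
```

View pics/top0.png

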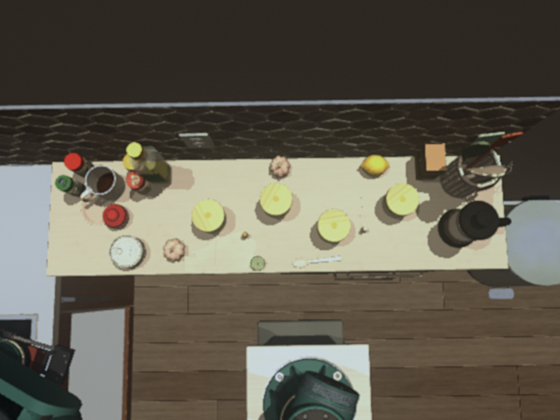

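View pics/scene0.png

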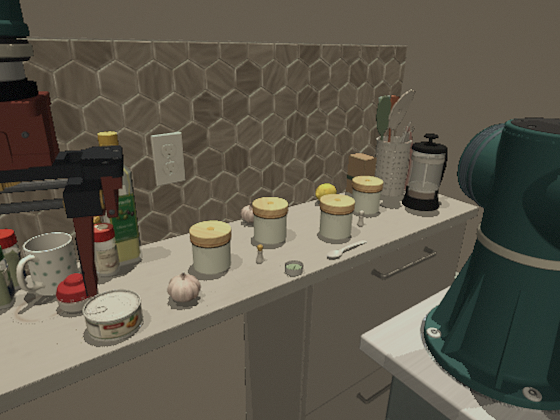

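The top view shows four lids at about (208,215), (276,199), (334,226) and (403,199). The shakers are at (244,235) and (364,231), and there is a crock and a press right of column 443. The scene view agrees. Next I'll refine the lid centres from depth and check the surroundings for clearance.

Run:
```python
from h import *
import json
c=capture("top"); K,R,t=c["intrinsics"],c["R"],c["t"]
v,u=np.mgrid[:420,:560]; z=c["range_z"]
P=((np.stack([u,v,np.ones_like(u)],-1)@np.linalg.inv(K).T)*z[...,None]-t)@R
np.save("P.npy",P)
L=[]
for a in((208,215),(276,199),(334,226),(403,199)):
    m=(P[...,2]>.076)&(P[...,2]<.1)&(np.hypot(u-a[0],v-a[1])<24)&(z>0)
    (cx,cy),r=cv2.minEnclosingCircle(np.argwhere(m)[:,::-1].astype(np.float32))
    med=np.median(P[m],0); mid=world(c,(u[m].mean(),v[m].mean()),med[2])
    print(m.sum(),(u[m].mean(),v[m].mean()),(cx,cy,r),mid.round(4),world(c,(cx,cy),med[2]).round(4)); L.append(mid.tolist())
json.dump(L,open("lids.json","w"))
m=(P[...,2]>.13)&(z>0)&(P[...,0]>.3)&(P[...,0]<.75)
for y0 in np.arange(-.5,.5,.04):
    q=P[m&(abs(P[...,1]-y0)<.02)]
    if len(q): print(y0.round(2),"x",q[:,0].min().round(3),q[:,0].max().round(3),"zmax",q[:,2].max().round(3))
```

```text
812 (np.float64(208.06034482758622), np.float64(214.61453201970443)) (208.13043212890625, 214.86956787109375, 16.463207244873047) [0.4853 0.2479 0.0817] [0.4846 0.2477 0.0817]
834 (np.float64(275.9484412470024), np.float64(198.44364508393286)) (275.9880065917969, 198.42799377441406, 16.351478576660156) [0.5234 0.074  0.0861] [0.5234 0.0739 0.0861]
850 (np.float64(333.9964705882353), np.float64(224.6964705882353)) (334.0, 224.76315307617188, 16.45429039001465) [ 0.4534 -0.0723  0.0856] [ 0.4532 -0.0723  0.0856]
830 (np.float64(402.3397590361446), np.float64(198.4433734939759)) (402.30645751953125, 198.5, 16.629520416259766) [ 0.5182 -0.2494  0.0838] [ 0.518  -0.2493  0.0838]
-0.5 x 0.442 0.66 zmax 0.453
-0.46 x 0.412 0.662 zmax 0.534
-0.42 x 0.403 0.661 zmax 0.613
-0.38 x 0.405 0.662 zmax 0.695
-0.34 x 0.545 0.662 zmax 0.774
-0.3 x 0.65 0.662 zmax 0.793
-0.26 x 0.65 0.662 zmax 0.793
-0.22 x 0.65 0.662 zmax 0.796
-0.18 x 0.65 0.662 zmax 0.796
-0.14 x 0.65 0.662 zmax 0.797
-0.1 x 0.65 0.662 zmax 0.799
-0.06 x 0.65 0.662 zmax 0.799
-0.02 x 0.65 0.662 zmax 0.802
0.02 x 0.65 0.662 zmax 0.803
0.06 x 0.65 0.662 zmax 0.804
0.1 x 0.65 0.662 zmax 0.804
0.14 x 0.65 0.662 zmax 0.805
0.18 x 0.65 0.662 zmax 0.808
0.22 x 0.646 0.662 zmax 0.808
0.26 x 0.646 0.662 zmax 0.809
0.3 x 0.647 0.662 zmax 0.811
0.34 x 0.589 0.662 zmax 0.811
0.38 x 0.58 0.662 zmax 0.812
0.42 x 0.58 0.662 zmax 0.813
0.46 x 0.65 0.663 zmax 0.744
```

```bash
cat >> h.py <<'E'
import json
L=np.array(json.load(open("lids.json")))
QY=[0,1,0,0]; QX=[2**-.5,2**-.5,0,0]
def probe(i,off,q):
    p=L[i]+np.r_[off,0]
    move_ptp(p+[0,0,.05],q); servo_line(p+[0,0,.012],rate=.1)
    f0=current_force()[2]
    a=servo_line(p-[0,0,.006],rate=.02,contact_N=1.5); z1=current_position()[2]; f1=current_force()[2]-f0
    if not a: print(i,"no contact",z1,f1); return None
    b=servo_line(np.r_[p[:2],z1-.005],rate=.015,contact_N=2.5); z2=current_position()[2]; f2=current_force()[2]-f0
    print(i,"z1",round(z1,4),"f1",round(f1,2),"z2",round(z2,4),"f2",round(f2,2),b,"t",current_clock())
    return z1-z2
E
python3 - <<'E'
from h import *
move_gripper(0)
for i in(0,1,2):
    d=probe(i,[-.029,0],QY)
    if d is None or d>.003: break
    servo_line(current_position()+np.array([0,0,.04]),rate=.15)
E
```

```text
0 z1 0.0826 f1 4.7 z2 0.0825 f2 8.09 True t 5.1667
1 z1 0.0873 f1 5.99 z2 0.0873 f2 7.35 True t 7.6667
2 z1 0.0837 f1 1.43 z2 0.082 f2 2.8 True t 10.225
```

Lids 0 and 1 are rigid. Lid 2 yields softly, so I'll press it further and check the tilt.

Run:
```python
from h import *
p=L[2]+[-.029,0,0]
servo_line(p+[0,0,.012],rate=.1); f0=current_force()[2]
for z in np.arange(.086,.0775,-.001):
    servo_line(np.r_[p[:2],z],rate=.02); f=current_force()[2]-f0
    print(round(z,4),current_position()[2].round(4),round(f,2))
    if f>4.5: break
sleep(.4); print(current_force()[2]-f0)
c=capture("scene"); cv2.imwrite("pics/tip.png",cv2.resize(c["image"][140:290,240:440],None,fx=4,fy=4,interpolation=cv2.INTER_CUBIC)); print(current_clock())
```

```text
0.086 0.086 0.86
0.085 0.085 1.72
0.084 0.084 2.31
0.083 0.0829 2.7
0.082 0.0819 3.79
0.081 0.0812 9.94
9.936198048396664
13.4583
```

View pics/tip.png

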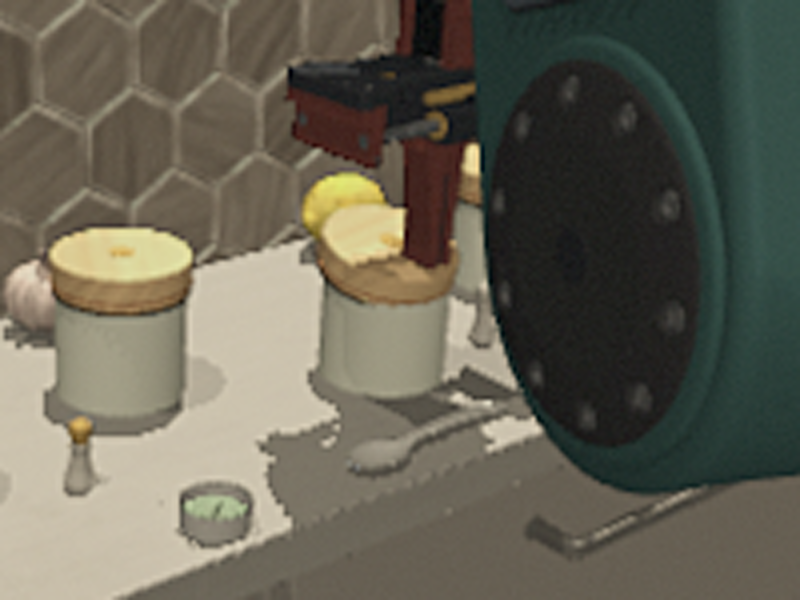

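The crop shows lid 2, at about (385,250), clearly tipped toward the robot under the fingers. I'll release it and press its middle.

Run:
```python
from h import *
p=current_position(); servo_line([p[0],p[1],.105],rate=.08)
m=L[2]; servo_line([m[0],m[1],.105],rate=.08); servo_line([m[0],m[1],.091],rate=.06); sleep(.3)
f0=current_force()[2]
for z in np.arange(.0885,.072,-.0005):
    servo_line([m[0],m[1],z],rate=.015); f=current_force()[2]-f0
    print(round(z,4),current_position()[2].round(4),round(f,2))
    if z<.0815 and f>9 or f>25: break
sleep(.5); print(current_position(),current_force()[2]-f0,current_clock())
c=capture("scene"); cv2.imwrite("pics/down.png",cv2.resize(c["image"][140:290,240:440],None,fx=4,fy=4,interpolation=cv2.INTER_CUBIC))
```

```text
0.0885 0.0884 0.48
0.088 0.088 0.12
0.0875 0.0875 0.27
0.087 0.087 0.29
0.0865 0.0865 -0.12
0.086 0.0862 4.78
0.0855 0.0858 6.23
0.085 0.0854 7.35
0.0845 0.0849 6.88
0.084 0.0844 7.1
0.0835 0.0839 7.11
0.083 0.0834 7.6
0.0825 0.0829 8.48
0.082 0.0824 7.8
0.0815 0.0819 6.75
0.081 0.0814 7.37
0.0805 0.0809 7.81
0.08 0.0804 7.39
0.0795 0.0799 7.43
0.079 0.0794 7.92
0.0785 0.0789 7.93
0.078 0.0784 8.18
0.0775 0.0782 11.95
[ 0.45348697 -0.0723359   0.07818262] 11.890201473780715 21.425
```

View pics/down.png

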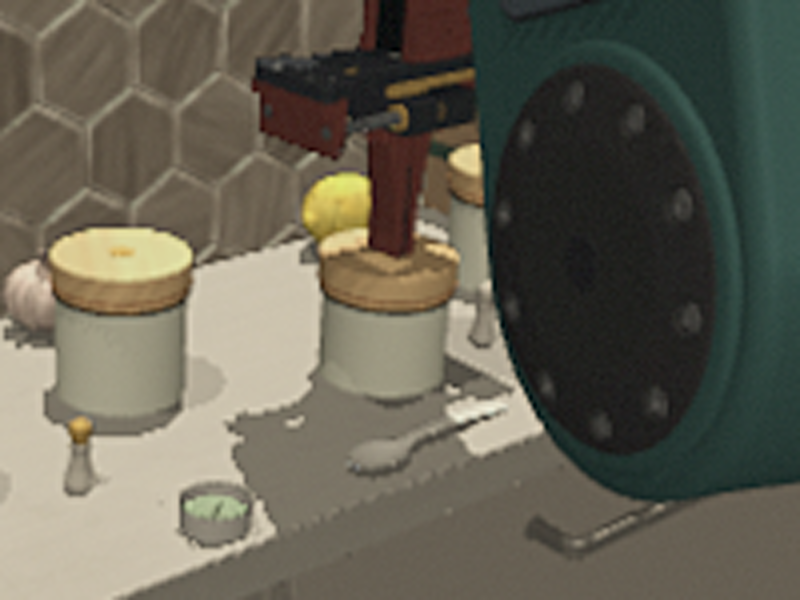

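The lid at about (388,270) is level and went down 8 mm (0.0863 to 0.0782 m). It met the rim and is held with about 12 N, so I'm handing it in.

```bash
python3 -c "
from bench import *
print(close_job())"
```

```text
the job is handed in; nothing more can be done
None
```

I found the loose lid (third from the left, near x 0.453, y −0.072), which tipped when pressed at its edge, pressed it 8 mm down at its middle until level, and handed the job in with the fingertips still holding it at about 12 N; no verdict was returned.

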